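# Clamp the dispensing cartridge in its tilted cradle

## Robot

A 6-joint arm with a two-finger parallel gripper is mounted at the origin on a cart in front of the work surface, level with it; the furniture and walls round the work are solid. World frame = base frame: x ahead of the robot, y to its left, z up, the work surface at z = 0. Lengths are in m, angles in rad, forces in N, time in s.
With the tool pointing down it reaches from about 0.35 to 0.775 m from the base axis. Payload 7.3 kg.
Tool frame: the origin (TCP) lies midway between the tips of the shut fingers; the grasp point (between the pads) lies 19 mm behind it; z points along the fingers, y is the line along which they close (so a half turn about z gives the same grasp; the last joint's range is limited). The gripper opens to 92 mm and grips with 3 to 60 N. Pads are 19 mm wide; open, the fingers measure 130 mm over their backs; the gripper's body (75 mm by 190 mm) begins 47 mm behind the grasp point.
Start: joints at [-1.483, 0.342, 1.524, -0, 1.275, -0.146], TCP at [0.122, -0.511, 0.227] pointing down, gripper open.
Joint ranges: [-2.53, 2.53], [-0.77, 2.02], [0.04, 2.7], [-1, 4.14], [0.28, 2.66], [-3.11, 3.11]. Speed limits (rad/s): [2.57, 2.57, 3.14, 3.14, 3.14, 3.14].

## Interface

Orientations are given as [roll, pitch, yaw] about the fixed x, y, z axes, in that order (R = Rz(yaw) Ry(pitch) Rx(roll)).
In Python, from rig import manip gives the robot as it stands.
- The arm moves only by the tool jog_arm, never from a script. Its argument "deltas" is a list of rows, each a list of 4 numbers: the shift along the tool's x, y, z normalised to -1 to 1, where 1 is 0.15 m, then the turn about the tool's z normalised to -1 to 1, where 1 is 2 pi rad. A call has exactly 5 rows; each row is the pose to reach, as a shift and turn from the pose commanded when the call began, along the tool's axes at that moment, turning the shorter way round; what a row does not reach only later rows make up. A row lasts 1/12 s, in which the tool goes at most 41.7 mm and 7.16 degrees, less where a joint would pass 70% of its speed; a pose out of reach is approached as far as the arm can. A call with a number of a shift or a turn outside -1 to 1 is refused whole. A call with a gripper value outside its range is refused whole. "jaw" is the opening, from 0 (shut) to 1 (fully open), set as the call begins (left out, the last holds). The fingers move at their own pace and stop on an object; "grip_force" is the grip in N (left out, the last holds). Time passes only in rows, so rows that repeat a pose let the fingers close, or fill a call up. It gives the time, the measured TCP pose, the force, the opening and the grip force at its end, in the units of the state.
- manip.state(): the state, without advancing time (a new reading comes with each control period).
- manip.camera(name): name is "scene" or "top" or "wrist"; returns the picture (384x512x3 uint8, red, green, blue); there is no depth.
- manip.get_calibration(name): a dict with "vertical_fov" (degrees; the focal length in pixels is half the picture's height over the tangent of half this angle, whatever the lens; pixels are square), "cx", "cy" (the principal point, pixels), "dist" ([k1, k2, p1, p2, k3] as OpenCV has them; the pictures are not rectified), "T" (4x4, takes a point from camera to world coordinates). Camera axes: x right, y down, z forward; pixel columns grow to the right and rows downward; lengths in m; the calibration is good to about 2 mm. A picture is of the moment at which its call begins: read the wrist's pose just before it. get_calibration takes no time and is no camera call; for the wrist camera it gives the pose at the moment of the call.
- manip.hand_in(): hands the job in; it is judged then, once.
The state is a dict: "t": time; "joint_positions": joint angles; "dq": joint speeds; "joint_efforts": joint torques, N m; "tcp_pos": TCP position; "eef_rot": TCP orientation; "force": force on the tool from outside, world axes, zero at the start; "moment": the same for the moment, N m; "width": finger opening in m; "finger_force": force on a finger pad.
Only numpy, scipy, OpenCV 4.12 (cv2) and the standard library are available. Lean on these libraries where they do the work, as an engineer would, in place of code of your own. Each camera call takes 0.05 s, during which the arm holds its last target. There are 200 camera calls.

## Task

Load the metal cartridge into the tilted dispensing stand: lift the sprung clamp bar and turn it aside so that it stays parked, lay the cartridge into the two V saddles with its flange in the slot and its nozzle at the clamp end, then lift the bar, turn it back and let it down on the barrel. Leave the wire spool and the tape roll where they are.

Things in the scene. Friction and masses are not known exactly. Their poses are not given: they have to be found in the camera images.
- cartridge: Aluminium plunger cartridge, loose, about 0.12 kg. Origin on its axis, which is its y axis. Barrel 26 mm across from y = -68 to +57 mm, then a thin nozzle to y = -94 mm. It starts lying level in a wooden rest with two V saddles, axis 41 mm above the bench; the rest leaves the barrel free for the fingers from y = -40 to +34 mm.
- flange (a point): Centre of the cartridge's round flange (38 mm across, 4 mm thick) at y = +59 mm on its axis. Behind it a grey plunger rod 10 mm across with a 24 mm thumb disc that ends at y = +89 mm.
- cradle: Grey plate (165 x 102 mm) on a fixed stand, sloping 30 deg down to the right, the clamp end. Origin: the cartridge's, when seated. y: along the seated barrel, up the slope (flange end at +y); x: level, away from the robot; z: square to the plate, leaning 30 deg to the right. Plate top z = -34 mm. V saddles at y = -62 to -50 (clamp end) and +44 to +54 mm, tops about z = +3 mm; free between.
- slot (a point): Where the flange centre lies when seated, in the middle of the 10 mm slot between the saddle face at cradle y = +54 mm and a forked aluminium wall at y = +64 to +70 mm (fork gap 20 mm for the plunger rod, top at z = +4 mm).
- clamp_post (a point): Point on the clamp post's axis at the height of the stop blocks' tops: cradle x = -48, y = -56, z = +19 mm. The axis runs along cradle z; below is a round boss 42 mm across. Fixed to the cradle.
- clamp_lift (a joint): Lift of the bar along cradle z, m, 0 (right down, cradle empty) to 0.030. A spring pulls it down, 2.5 N at 0, 5.5 N at 0.030. Two stop blocks beside the bar stop it turning until it is lifted more than 0.018. It rests at about 0.012 on the seated barrel and at 0.014 on the parking ledge.
- clamp_bar (a joint): Turn of the bar about the post, rad: 0 = over the barrel at the clamp-end saddle (bar points to cradle +x); grows clockwise seen from above to 1.31 = parked (bar points away from the cradle's middle). Past about 1.2 it can be let down 4 mm onto the parking ledge and stays. It must be within about 0.1 of 0 to go down between the stop blocks.
- clamp_grip (a point): Middle of the black flat wing handle on the post axis, above the bar; lifts and turns with the bar. Wing 30 mm long (along the bar), 12 mm thick, 26 mm high (along cradle z). At lift 0 it is at cradle z = +39 mm, 20 mm above the stop blocks' tops. Free all round for fingers.
- bar_tip (a point): Free end of the steel clamp bar (bar 12 mm wide, 10 mm thick), 63 mm from the post axis.
- spool: Bystander: brass wire spool, 48 mm across, 46 mm high, origin at the centre of its underside.
- tape: Bystander: black tape roll, 62 mm across, 19 mm high, origin at the centre of its underside.

How it is judged:
By the outcome, as a careful person would: the job done as asked, in the order asked, and still so for the second after the job is handed in, with the robot touching nothing.
It also fails if it takes over 61 s, if anything falls off the work surface, if the arm or the gripper's body presses on something with over 40 N, if the wrist force passes 120 N, or if a joint passes its speed limit or range.

## Working session

There is one attempt and no reset: what is moved stays moved. The work goes in short steps, Python scripts to look and compute and a tool call to move; the robot and the scene stay as the last step left them, time stands still between calls to the robot, and variables do not carry over. Pictures are saved under pics/ and viewed, at most 10 in all, crops included, and the job is handed in when it is done.

Besides the shell and the picture viewer there is one more tool, called as name(argument=value, ...) on one line, values as JSON. jog_arm: Moves the arm, as the interface text tells. Its arguments: {"type":"object","properties":{"deltas":{"type":"array","items":{"type":"array","items":{"type":"number","minimum":-1,"maximum":1}}},"jaw":{"type":"number"},"grip_force":{"type":"number"}},"required":["deltas"]}

```bash
ls; mkdir -p pics; python3 - <<'E'
from rig import manip
import cv2,numpy as np
print(manip.state())
for n in ["scene","top","wrist"]:
    c=manip.get_calibration(n); print(n,c)
    im=manip.camera(n); cv2.imwrite(f"pics/{n}0.png",im[:,:,::-1])
E
```

```text
pics
{'t': 0.0, 'joint_positions': array([-1.48299170e+00,  3.42749022e-01,  1.52503424e+00, -4.78923173e-05,
        1.27541746e+00, -1.45995106e-01]), 'dq': array([ 4.74027902e-04,  3.73815221e-05,  7.15165480e-04,  6.11411264e-04,
       -1.00772287e-03,  1.10855481e-05]), 'joint_efforts': array([-1.67695100e-03, -4.31242025e+01, -2.44223410e+01,  7.15413317e-02,
        5.57461591e-02, -1.24529652e-04]), 'tcp_pos': array([ 0.12160194, -0.51028755,  0.22602532]), 'eef_rot': array([-3.13999503e+00, -1.88627801e-04,  2.33813562e-01]), 'force': array([-0.01945078,  0.21702723,  1.06417687]), 'moment': array([-0.02801117,  0.00448156,  0.02780278]), 'finger_force': 0.0, 'width': 0.09145700005735354}
scene {'vertical_fov': 43.328089276266766, 'cx': 262.53564289744173, 'cy': 198.84913709191983, 'dist': array([0.02219495, 0.        , 0.        , 0.        , 0.        ]), 'T': array([[-0.46925534, -0.34533086,  0.81273982, -0.59074028],
       [-0.88304257,  0.18968995, -0.42924764,  0.49168539],
       [-0.00593612, -0.91911061, -0.39395488,  0.63283952],
       [ 0.        ,  0.        
[... 270 characters left out ...]
 [-0.99951795, -0.02933257, -0.0101718 , -0.06735767],
       [ 0.01400582, -0.1336224 , -0.99093334,  0.92095211],
       [ 0.        ,  0.        ,  0.        ,  1.        ]])}
wrist {'vertical_fov': 64.69963648268669, 'cx': 254.2542066143291, 'cy': 188.54028980730706, 'dist': array([-0.05797282,  0.        ,  0.        ,  0.        ,  0.        ]), 'T': array([[ 2.32004406e-01, -9.41613630e-01, -2.44003538e-01,
         1.86919820e-01],
       [-9.72714732e-01, -2.24604280e-01, -5.81288802e-02,
        -4.95333801e-01],
       [-6.92930400e-05,  2.50831993e-01, -9.68030633e-01,
         3.83488588e-01],
       [ 0.00000000e+00,  0.00000000e+00,  0.00000000e+00,
         1.00000000e+00]])}
```

View pics/scene0.png

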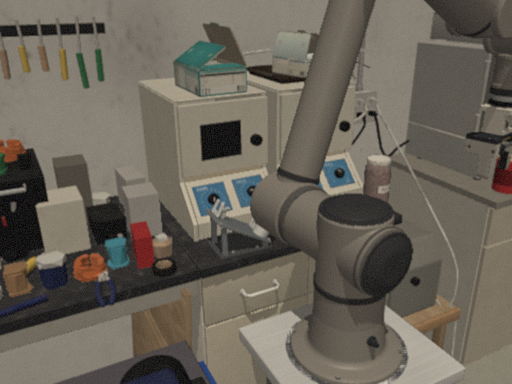

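View pics/top0.png

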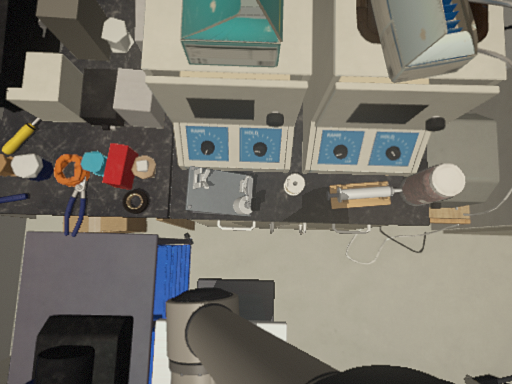

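Top view: cradle near (220,190), spool (294,184), cartridge in its rest (362,193) with nozzle to the right, tape (135,202). I'll enlarge for pixel readings.

```bash
python3 - <<'E'
import cv2
im=cv2.imread("pics/top0.png")
a=cv2.resize(im[160:222,180:262],None,fx=9,fy=9,interpolation=cv2.INTER_CUBIC)
b=cv2.resize(im[172:214,320:412],None,fx=8,fy=8,interpolation=cv2.INTER_CUBIC)
cv2.imwrite("pics/ca.png",a);cv2.imwrite("pics/cb.png",b)
E
```

```text
(no output)
```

View pics/ca.png

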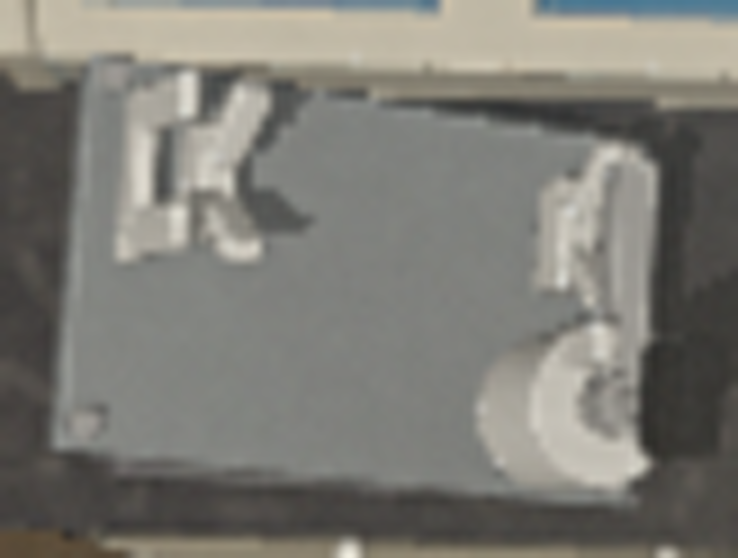

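View pics/cb.png

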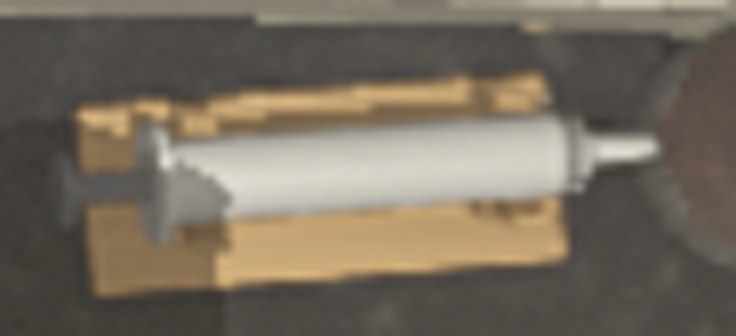

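Cradle: slot end at left, clamp boss (600,410 in crop) and bar along the right edge to tip (620,150). Cartridge axis: thumb disc (65,190), nozzle tip (655,148) in its crop.

```bash
cat > h.py <<'E'
from rig import manip
import cv2,numpy as np
from scipy.spatial.transform import Rotation as R
def K(c):
    f=192/np.tan(np.radians(c["vertical_fov"]/2)); return np.array([[f,0,c["cx"]],[0,f,c["cy"]],[0,0,1.]])
def ray(c,px):
    u=cv2.undistortPoints(np.array(px,float).reshape(-1,1,2),K(c),np.array(c["dist"]))[:,0]
    return np.c_[u,np.ones(len(u))]@c["T"][:3,:3].T, c["T"][:3,3]
def at_z(c,px,z):
    d,o=ray(c,px); return o+d*((z-o[2])/d[:,2])[:,None]
def proj(c,P):
    Ti=np.linalg.inv(c["T"]); r=cv2.Rodrigues(Ti[:3,:3])[0]
    return cv2.projectPoints(np.array(P,float).reshape(-1,1,3),r,Ti[:3,3],K(c),np.array(c["dist"]))[0][:,0]
def todelta(tgt,yaw=None):
    s=manip.state(); Rt=R.from_euler('xyz',s["eef_rot"]); d=Rt.inv().apply(np.array(tgt)-s["tcp_pos"])
    dy=0 if yaw is None else s["eef_rot"][2]-yaw
    dy=(dy+np.pi/2)%np.pi-np.pi/2
    return np.round(d/0.15,3),np.round(dy/2/np.pi,4),s["t"]
E
python3 - <<'E'
from h import *
c=manip.get_calibration("top")
b=lambda x,y:(320+(x+.5)/8-.5,172+(y+.5)/8-.5)
a=lambda x,y:(180+(x+.5)/9-.5,160+(y+.5)/9-.5)
p=at_z(c,[b(65,190),b(655,148),b(160,182),b(575,155)],.041);print(p.round(4)); d=p[0]-p[1];print(np.linalg.norm(d),np.arctan2(d[1],d[0]))
print("cam",c["T"][:3,3])
for z in(.05,.1,.15):print(z,at_z(c,[a(95,62),a(55,448),a(655,150),a(635,495),a(625,150),a(600,400)],z).round(3).tolist())
print(at_z(c,[(293.5,184.5)],.046),at_z(c,[(135,202)],.019),at_z(c,[(448,181)],.15))
E
```

```text
[[ 0.4622 -0.2508  0.041 ]
 [ 0.4805 -0.4313  0.041 ]
 [ 0.4655 -0.2799  0.041 ]
 [ 0.4776 -0.4068  0.041 ]]
0.18139697467654303 1.6719891299154659
cam [ 0.3429202  -0.06735767  0.92095211]
0.05 [[0.522, 0.087, 0.05], [0.417, 0.092, 0.05], [0.502, -0.065, 0.05], [0.409, -0.062, 0.05], [0.502, -0.057, 0.05], [0.434, -0.052, 0.05]]
0.1 [[0.512, 0.078, 0.1], [0.413, 0.083, 0.1], [0.493, -0.065, 0.1], [0.405, -0.063, 0.1], [0.493, -0.058, 0.1], [0.429, -0.053, 0.1]]
0.15 [[0.501, 0.069, 0.15], [0.408, 0.074, 0.15], [0.484, -0.065, 0.15], [0.401, -0.063, 0.15], [0.484, -0.058, 0.15], [0.424, -0.054, 0.15]]
[[ 0.48566553 -0.1661547   0.046     ]] [[0.4342998  0.22372701 0.019     ]] [[ 0.48609893 -0.48617723  0.15      ]]
```

jog_arm(deltas=[[0.95,-0.35,-0.3,-0.09],[0.95,-0.35,-0.3,-0.09],[0.95,-0.35,-0.3,-0.09],[0.95,-0.35,-0.3,-0.09],[0.95,-0.35,-0.3,-0.09]], jaw=1)

```text
t: 0.57
tcp_pos: [0.2524, -0.4241, 0.2737]
eef_rot: [3.138, -0.001, 0.81]
force: [-1.9, -0.3, -0.2]
width: 0.092
finger_force: 0.0
```

jog_arm(deltas=[[1,0,-0.1,-0.09],[1,0,-0.1,-0.09],[1,0,-0.1,-0.09],[1,0,-0.1,-0.09],[1,0,-0.1,-0.09]])

```text
t: 0.98
tcp_pos: [0.3555, -0.3157, 0.2873]
eef_rot: [3.14, -0.001, 1.376]
force: [-0.7, 0.1, -0.3]
width: 0.0915
finger_force: 0.0
```

jog_arm(deltas=[[1,0.6,0,-0.0317],[1,0.6,0,-0.0317],[1,0.6,0,-0.0317],[1,0.6,0,-0.0317],[1,0.6,0,-0.0317]])

```text
t: 1.4
tcp_pos: [0.4743, -0.1863, 0.2864]
eef_rot: [3.141, -0.002, 1.568]
force: [-0.7, 0.7, -0.1]
width: 0.0919
finger_force: 0.0
```

jog_arm(deltas=[[1,0,0,0],[1,0,0,0],[1,0,0,0],[1,0,0,0],[1,0,0,0]])

```text
t: 1.82
tcp_pos: [0.4718, -0.0368, 0.2867]
eef_rot: [-3.141, -0.002, 1.568]
force: [-1.0, -0.5, 0.6]
width: 0.0918
finger_force: 0.0
```

jog_arm(deltas=[[0.4,0,0,0],[0.4,0,0,0],[0.4,0,0,0],[0.4,0,0,0],[0.4,0,0,0]])

```text
t: 2.23
tcp_pos: [0.4729, 0.0181, 0.2865]
eef_rot: [-3.141, 0.001, 1.564]
force: [0.9, -0.4, -0.1]
width: 0.0916
finger_force: 0.0
```

```bash
python3 - <<'E'
from h import *
s=manip.state();print(s["tcp_pos"],s["eef_rot"],s["t"])
np.save("wT1.npy",manip.get_calibration("wrist")["T"])
im=manip.camera("wrist")[:,:,::-1]
cv2.imwrite("pics/w1.png",im); cv2.imwrite("pics/w1b.png",cv2.resize(im,None,fx=1.5,fy=1.5,interpolation=cv2.INTER_CUBIC))
cv2.imwrite("pics/s1.png",manip.camera("scene")[:,:,::-1])
E
```

```text
[0.47293567 0.01814538 0.28654805] [-3.14126629e+00  8.43623085e-04  1.56353266e+00] 2.2333
```

View pics/w1b.png

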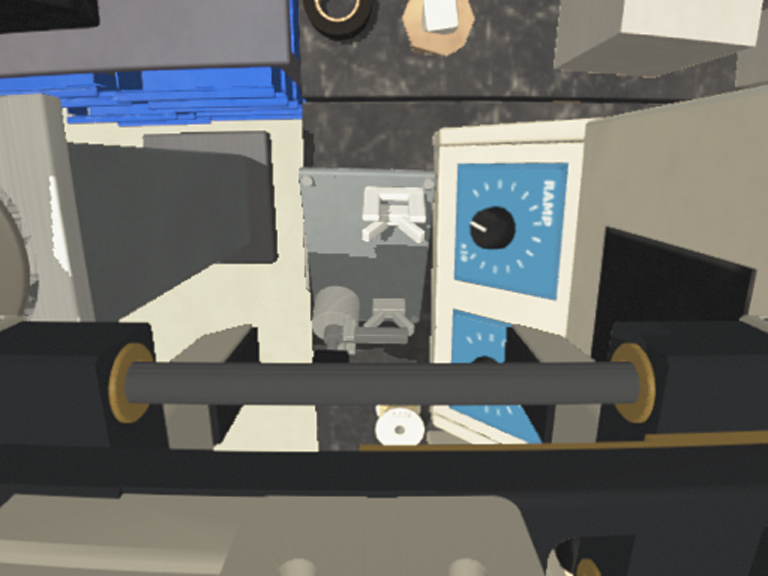

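Wrist view: cradle plate (300-435,168-350), bar (380,333), wide gripper body spanning across; control panel lip immediately behind the cradle. I'll take a better-centred view.

jog_arm(deltas=[[-0.25,-0.2,0,0],[-0.25,-0.2,0,0],[-0.25,-0.2,0,0],[-0.25,-0.2,0,0],[-0.25,-0.2,0,0]])

```text
t: 2.75
tcp_pos: [0.4432, -0.0181, 0.2868]
eef_rot: [3.141, -0.0, 1.563]
force: [1.3, -0.2, -0.4]
width: 0.0917
finger_force: 0.0
```

```bash
python3 - <<'E'
from h import *
s=manip.state();print(s["tcp_pos"],s["eef_rot"],s["t"])
np.save("wT2.npy",manip.get_calibration("wrist")["T"])
im=manip.camera("wrist")[:,:,::-1]
cv2.imwrite("pics/w2.png",im)
cr=cv2.resize(im[85:245,190:340],None,fx=3.75,fy=3.75,interpolation=cv2.INTER_CUBIC)
cv2.imwrite("pics/w2c.png",cr)
E
```

```text
[ 0.44317918 -0.01811048  0.28683263] [ 3.14093359e+00 -8.53693417e-05  1.56308028e+00] 2.75
```

View pics/w2c.png

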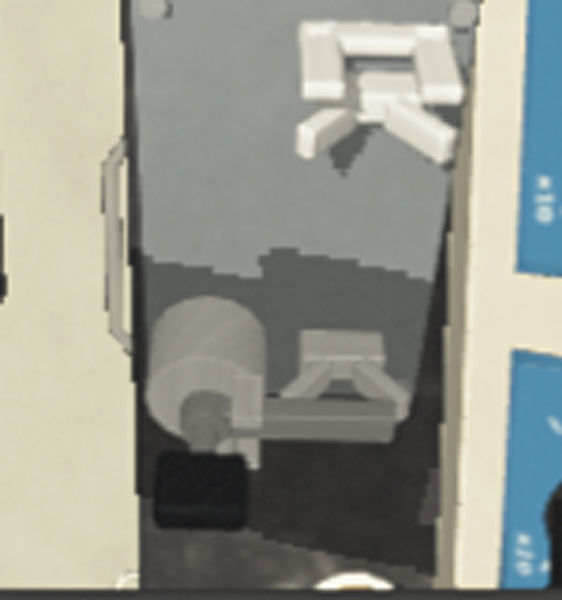

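Crop of w2: black wing (155-248, 452-528), bar tip (392,440), fork top inner corners (343,97) and (422,101), boss (207,370), panel lip from col ~470. Fit the cradle pose.

```bash
cat > fit.py <<'E'
from h import *
from scipy.optimize import least_squares
ct=manip.get_calibration("top"); cw=manip.get_calibration("wrist")
c1=dict(cw,T=np.load("wT1.npy")); c2=dict(cw,T=np.load("wT2.npy"))
a=lambda x,y:(180+(x+.5)/9-.5,160+(y+.5)/9-.5)
w=lambda x,y:(190+(x+.5)/3.75-.5,85+(y+.5)/3.75-.5)
b=lambda x,y:((x+.5)/1.5-.5,(y+.5)/1.5-.5)
def T(p): 
    return R.from_euler('zx',[p[3],np.pi/6]) # x level; tilt about x raises +y
def cw2(p,q): return T(p).apply(np.array(q)/1000)+np.array(p[:3])
obs=[(c2,w(158,455),(-63,-50,26)),(c2,w(248,455),(-33,-50,26)),(c2,w(155,527),(-63,-62,52)),(c2,w(247,527),(-33,-62,52)),
(c2,w(343,97),(-10,64,4)),(c2,w(420,100),(10,64,4)),(c2,w(392,440),(15,-62,11)),
(ct,a(95,62),'TL'),(ct,a(55,448),'BL'),(c1,b(301,168),'BL'),(c1,b(436,171),'TL'),(ct,a(635,497),'BR')]
def pt(p,q):
    if isinstance(q,str):
        return (p[4]*1000+(51 if q[0]=='T' else -51), p[5]*1000-(165 if q[1]=='R' else 0),-34)
    return q
def res(p): return np.concatenate([proj(c,cw2(p,pt(p,q)))[0]-u for c,u,q in obs])
if __name__=="__main__":
    r=least_squares(res,[.46,.01,.1,-.05,0,.08],loss='soft_l1')
    print(r.x.round(4)); print(res(r.x).reshape(-1,2).round(1).tolist())
    np.save("cr.npy",r.x); p=r.x
    for n,q in dict(wing=(-48,-56,39),post=(-48,-56,19),slot=(0,59,0),tip=(15,-56,6)).items(): print(n,cw2(p,q).round(4))
    # panel lip by triangulation
    def tri(ca,ua,cb,ub):
        (d1,),o1=ray(ca,[ua]);(d2,),o2=ray(cb,[ub])
        A=np.c_[d1,-d2]; s=np.linalg.lstsq(A,o2-o1,rcond=None)[0]; A1=o1+s[0]*d1;B1=o2+s[1]*d2; return (A1+B1)/2,np.linalg.norm(A1-B1)
    print("panel corner",tri(ct,(174.5,167.5),c1,b(434,130)),"upper",tri(ct,(173,122),c1,b(586,118)))
E
python3 fit.py
```

```text
[ 0.4797 -0.0063  0.0921 -0.025  -0.0183  0.0811]
[[-0.0, -3.1], [0.5, -2.9], [0.0, 0.6], [0.7, 0.8], [0.2, 0.7], [-0.7, 0.2], [-1.0, -0.8], [-1.0, -1.5], [-0.0, -0.0], [-1.9, 0.9], [1.3, 0.2], [-0.8, 0.8]]
wing [ 0.4303 -0.0732  0.0985]
post [ 0.4303 -0.0632  0.0812]
slot [0.4812 0.0448 0.1216]
tip [ 0.4933 -0.0581  0.0692]
panel corner (array([0.5080048 , 0.10997028, 0.11118137]), np.float64(0.005003004254298551)) upper (array([0.60156608, 0.11332538, 0.1454479 ]), np.float64(0.002101541965548028))
```

```bash
python3 - <<'E'
from fit import *
p=np.load("cr.npy")
cs=manip.get_calibration("scene")
s1=cv2.imread("pics/s1.png"); s0=cv2.imread("pics/scene0.png")
def mk(im,P,o,f):
    for i,q in enumerate(proj(cs,P)):
        u=tuple(np.int32((q-o+.5)*f)); cv2.circle(im,u,3,(0,0,255),-1); cv2.putText(im,str(i),u,0,.5,(0,0,255),1)
P=[(.508,.11,.111),(.6016,.1133,.1454),(.508,.11,0),cw2(p,(-48,-56,39)),cw2(p,(-69,81,-34)),cw2(p,(0,59,0)),cw2(p,(15,-56,6)),(.508,-.2,.111)]
print(proj(cs,P).round(1).tolist())
f=2.9
im=cv2.resize(s0[130:270,140:410],None,fx=f,fy=f,interpolation=cv2.INTER_CUBIC); mk(im,P,(140,130),f)
cv2.imwrite("pics/s0c.png",im)
E
```

```text
[[195.3, 209.5], [181.2, 185.9], [197.8, 246.9], [271.2, 210.7], [219.7, 223.8], [222.3, 204.6], [255.4, 213.1], [296.6, 188.1]]
```

View pics/s0c.png

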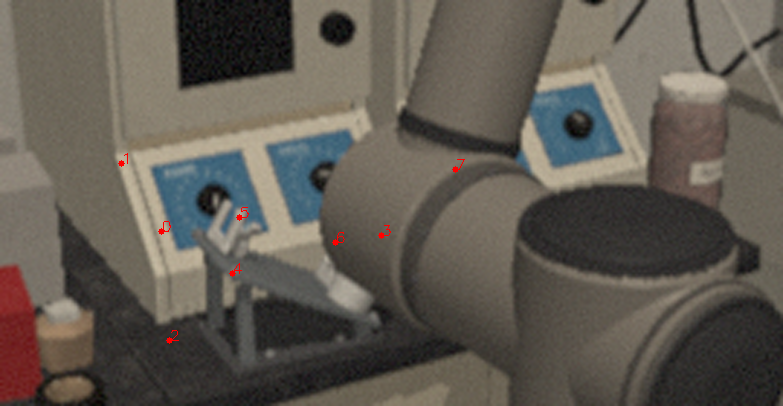

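Scene crop: panel's lower lip runs (158,278)-(158,320) at its left corner, upper corner (122,145); the cradle projections match the fork and plate. Work out the panel profile and knobs, and the clearance of the gripper body.

```bash
python3 - <<'E'
from fit import *
cs=manip.get_calibration("scene")
px=[(140+x/2.9,130+y/2.9) for x,y in [(158,278),(158,320),(122,145)]]
d,o=ray(cs,px)
for y in (.105,.110,.115): print(y,(o+d*((y-o[1])/d[:,1])[:,None]).round(3).tolist())
def tri(ca,ua,cb,ub):
    (d1,),o1=ray(ca,[ua]);(d2,),o2=ray(cb,[ub])
    s=np.linalg.lstsq(np.c_[d1,-d2],o2-o1,rcond=None)[0]; A1=o1+s[0]*d1;B1=o2+s[1]*d2; return (A1+B1)/2,np.linalg.norm(A1-B1)
print("knob1",tri(ct,(208,148),c1,b(492,228)),tri(ct,(208,148),cs,(140+213/2.9,130+200/2.9)))
print("paneltop scene/top",tri(ct,(173,122),cs,px[2]), "lip",tri(ct,(175,168),cs,px[0]))
print("knobs y",at_z(ct,[(260,149),(340,152),(393,153)],.12).round(3), at_z(ct,[(305,168),(300,168),(437,172)],.06).round(3))
E
```

```text
0.105 [[0.538, 0.105, 0.049], [0.547, 0.105, 0.001], [0.616, 0.105, 0.156]]
0.11 [[0.524, 0.11, 0.057], [0.532, 0.11, 0.009], [0.601, 0.11, 0.162]]
0.115 [[0.509, 0.115, 0.064], [0.517, 0.115, 0.017], [0.585, 0.115, 0.169]]
knob1 (array([0.5555673 , 0.03867012, 0.1044565 ]), np.float64(0.0006159973306830145)) (array([0.55457902, 0.03884255, 0.10854021]), np.float64(0.0015483276012820517))
paneltop scene/top (array([0.59549494, 0.10999274, 0.16351431]), np.float64(0.0032946700587270254)) lip (array([0.51247403, 0.11724776, 0.06404924]), np.float64(0.006825589484543807))
knobs y [[ 0.553 -0.081  0.12 ]
 [ 0.551 -0.262  0.12 ]
 [ 0.552 -0.382  0.12 ]] [[ 0.525 -0.192  0.06 ]
 [ 0.524 -0.18   0.06 ]
 [ 0.524 -0.51   0.06 ]]
```

jog_arm(deltas=[[-0.36,-0.09,0.4,0.0027],[-0.36,-0.09,0.8,0.0027],[-0.36,-0.09,0.91,0.0027],[-0.36,-0.09,0.91,0.0027],[-0.36,-0.09,0.91,0.0027]], jaw=0.65)

```text
t: 3.22
tcp_pos: [0.4259, -0.0713, 0.1457]
eef_rot: [-3.132, -0.003, 1.546]
force: [-1.4, 0.1, 0.0]
width: 0.0635
finger_force: 0.0
```

jog_arm(deltas=[[0,0,0.15,0],[0,0,0.3,0],[0,0,0.42,0],[0,0,0.42,0],[0,0,0.42,0]])

```text
t: 3.63
tcp_pos: [0.4297, -0.0716, 0.0881]
eef_rot: [3.141, 0.0, 1.548]
force: [0.2, -0.1, 0.7]
width: 0.0595
finger_force: 0.0
```

```bash
python3 - <<'E'
from fit import *
p=np.load("cr.npy"); print(todelta(cw2(p,(-48,-56,39))+[0,0,-.012],1.546)); s=manip.state(); print(s["tcp_pos"],s["eef_rot"],s["force"],s["width"])
E
```

```text
(array([-0.011,  0.005,  0.01 ]), np.float64(0.0003), 3.6333)
[ 0.42966767 -0.0715642   0.08806409] [3.14140141e+00 2.34627603e-05 1.54780454e+00] [ 0.16931999 -0.14539078  0.67282043] 0.05949644437186767
```

Close gently first, then check width.

jog_arm(deltas=[[-0.01,0,0.01,0],[-0.01,0,0.01,0],[-0.01,0,0.01,0],[-0.01,0,0.01,0],[-0.01,0,0.01,0]], jaw=0, grip_force=10)

```text
t: 4.05
tcp_pos: [0.4291, -0.0735, 0.0863]
eef_rot: [3.14, 0.0, 1.547]
force: [-0.5, -0.6, 0.6]
width: 0.0304
finger_force: 0.8
```

jog_arm(deltas=[[0,0,0,0],[0,0,0,0],[0,0,0,0],[0,0,0,0],[0,0,0,0]])

```text
t: 4.47
tcp_pos: [0.4295, -0.0736, 0.0862]
eef_rot: [3.14, 0.001, 1.547]
force: [2.1, 0.9, 5.9]
width: 0.0298
finger_force: 10.0
```

jog_arm(deltas=[[0,0,0,0],[-0.02,0,-0.035,0],[-0.04,0,-0.07,0],[-0.065,0,-0.11,0],[-0.083,0,-0.145,0]], grip_force=35)

```text
t: 4.88
tcp_pos: [0.429, -0.0856, 0.1074]
eef_rot: [3.141, -0.001, 1.547]
force: [6.3, 1.2, -5.8]
width: 0.0295
finger_force: 35.0
```

jog_arm(deltas=[[0,0,0,0.01],[0,0,0,0.02],[0,0,0,0.03],[0,0,0,0.04],[0,0,0,0.05]])

```text
t: 5.3
tcp_pos: [0.4266, -0.0849, 0.1063]
eef_rot: [-3.136, -0.0, 1.231]
force: [3.3, 2.5, -4.3]
width: 0.0303
finger_force: 35.2
```

jog_arm(deltas=[[0,0,0,0.015],[0,0,0,0.03],[0,0,0,0.045],[0,0,0,0.06],[0,0,0,0.075]])

```text
t: 5.72
tcp_pos: [0.4251, -0.0843, 0.1058]
eef_rot: [-3.133, 0.004, 0.758]
force: [-1.9, 2.8, -4.4]
width: 0.0337
finger_force: 35.3
```

jog_arm(deltas=[[0,0,0,0.015],[0,0,0,0.03],[0,0,0,0.045],[0,0,0,0.06],[0,0,0,0.076]])

```text
t: 6.13
tcp_pos: [0.4242, -0.083, 0.1057]
eef_rot: [-3.133, 0.008, 0.28]
force: [-4.1, 9.0, 0.5]
width: 0.0351
finger_force: 35.2
```

```bash
python3 - <<'E'
from h import *
s=manip.state();print(s)
im=manip.camera("scene")[:,:,::-1]; t=manip.camera("top")[:,:,::-1]
f=3
A=cv2.resize(im[150:270,190:390],(600,360),interpolation=cv2.INTER_CUBIC)
B=cv2.resize(t[155:235,175:300],(375,240),interpolation=cv2.INTER_CUBIC)
o=np.zeros((600,600,3),np.uint8);o[:360]=A;o[360:,:375]=B
cv2.imwrite("pics/p1.png",o)
E
```

```text
{'t': 6.1333, 'joint_positions': array([-0.37240362,  0.33362963,  1.92674186,  0.00241639,  0.89303492,
        0.91729246]), 'dq': array([ 5.67158943e-03, -2.93833760e-04,  2.78721796e-03,  8.70238760e-03,
       -4.95767497e-04,  1.20605742e+00]), 'joint_efforts': array([ -3.89020488, -38.31441879, -23.68937373,  -1.85695186,
        -2.99787574,  -1.36725929]), 'tcp_pos': array([ 0.42415916, -0.08302474,  0.10574924]), 'eef_rot': array([-3.13292896,  0.0082472 ,  0.27960965]), 'force': array([-4.11094951,  8.98706516,  0.54443207]), 'moment': array([2.32154351, 1.08161972, 0.31255415]), 'finger_force': 35.20140108637861, 'width': 0.03505573753756354}
```

jog_arm(deltas=[[0,0,0,0.006],[0.004,-0.012,0.025,0.006],[0.007,-0.023,0.045,0.006],[0.011,-0.035,0.068,0.006],[0.011,-0.035,0.068,0.006]])

```text
t: 6.65
tcp_pos: [0.4268, -0.0807, 0.0989]
eef_rot: [3.141, 0.003, 0.248]
force: [-12.0, -2.6, 28.3]
width: 0.0354
finger_force: 35.0
```

jog_arm(deltas=[[0,0,0,0],[0,0,0,0],[0,0,0,0],[0,0,0,0],[0,0,0,0]], grip_force=5)

```text
t: 7.07
tcp_pos: [0.4284, -0.0805, 0.0977]
eef_rot: [3.141, 0.0, 0.247]
force: [-1.1, -0.6, 7.5]
width: 0.0375
finger_force: 5.0
```

jog_arm(deltas=[[0,0,0,0],[0,0,0,0],[0,0,0,0],[0,0,0,0],[0,0,0,0]], jaw=0.75)

```text
t: 7.48
tcp_pos: [0.4283, -0.0803, 0.097]
eef_rot: [-3.141, 0.001, 0.246]
force: [0.0, -0.2, 0.5]
width: 0.0659
finger_force: 0.0
```

jog_arm(deltas=[[0,0,-0.25,0],[0,0,-0.5,0],[0,0,-0.75,0],[0,0,-1,0],[0,0,-1,0]])

```text
t: 7.9
tcp_pos: [0.4316, -0.0814, 0.254]
eef_rot: [3.134, -0.01, 0.247]
force: [0.8, -0.3, 0.7]
width: 0.0688
finger_force: 0.0
```

jog_arm(deltas=[[0,0.3,-0.2,-0.02],[0,0.6,-0.2,-0.04],[0,0.8,-0.2,-0.06],[0,1,-0.2,-0.08],[0,1,-0.2,-0.095]])

```text
t: 8.32
tcp_pos: [0.466, -0.2316, 0.2763]
eef_rot: [3.14, 0.002, 0.845]
force: [-0.2, 0.7, -0.1]
width: 0.069
finger_force: 0.0
```

```bash
python3 - <<'E'
from h import *
s=manip.state();print(s["tcp_pos"],s["eef_rot"],s["t"],s["force"])
im=manip.camera("scene")[:,:,::-1]; t=manip.camera("top")[:,:,::-1]; w=manip.camera("wrist")[:,:,::-1]
np.save("wT3.npy",manip.get_calibration("wrist")["T"]); cv2.imwrite("pics/w3.png",w)
B=cv2.resize(t[155:235,175:335],(800,400),interpolation=cv2.INTER_CUBIC)
o=np.zeros((600,800,3),np.uint8);o[:400]=B;o[400:,:266]=cv2.resize(w,(266,200));o[400:,266:]=cv2.resize(im[150:270,100:420],(534,200))
cv2.imwrite("pics/p2.png",o)
E
```

```text
[ 0.46598491 -0.23156802  0.2762891 ] [3.13986877e+00 1.72720592e-03 8.45315252e-01] 8.3167 [-0.20140454  0.69859424 -0.12094703]
```

View pics/p2.png

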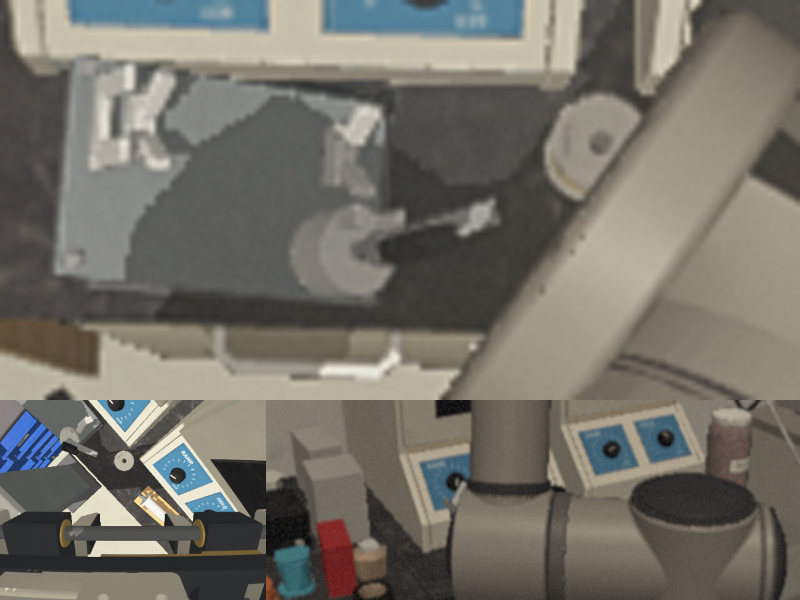

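Bar is parked (pointing right, tip at (480,215) in the top crop); saddles are clear. Next: the cartridge.

jog_arm(deltas=[[-0.48,0.33,0.2,-0.095],[-0.48,0.33,0.2,-0.095],[-0.48,0.33,0.2,-0.095],[-0.48,0.33,0.2,-0.095],[-0.48,0.33,0.2,-0.095]], jaw=0.76)

```text
t: 8.88
tcp_pos: [0.4538, -0.312, 0.2465]
eef_rot: [-3.14, -0.001, 1.442]
force: [-0.1, -0.6, -0.5]
width: 0.0699
finger_force: 0.0
```

jog_arm(deltas=[[0,0,0.2,-0.0366],[0,0,0.3,-0.0366],[0,0,0.3,-0.0366],[0,0,0.3,-0.0366],[0,0,0.3,-0.0366]])

```text
t: 9.3
tcp_pos: [0.4548, -0.3122, 0.2035]
eef_rot: [3.14, 0.001, 1.666]
force: [0.6, 0.7, -0.6]
width: 0.0697
finger_force: 0.0
```

```bash
python3 - <<'E'
from h import *
s=manip.state();print(s["tcp_pos"],s["eef_rot"],s["width"]);print(todelta([.4549,-.3175,.038],1.672))
c=manip.get_calibration("wrist"); w=manip.camera("wrist")[:,:,::-1]; t=manip.camera("top")
cv2.imwrite("pics/w4.png",w)
O=np.array([.471,-.338,.041]);u=np.array([-.101,.995,0]);v=np.array([.995,.101,0])
for n,q in dict(fl=O+.057*u,fl1=O+.057*u+.019*v,fl2=O+.057*u-.019*v,b1=O+.04*u+.013*v,b2=O+.04*u-.013*v,disc=O+.089*u,).items(): print(n,proj(c,q).round(1))
cv2.imwrite("pics/w4c.png",cv2.resize(w[40:300,120:400],(800,743))[:600])
E
```

```text
[ 0.45483177 -0.31219587  0.20351328] [3.14036638e+00 1.31031006e-03 1.66647973e+00] 0.06974693759509126
(array([-0.034, -0.004,  1.103]), np.float64(-0.0009), 9.3)
fl [[266.8 145.9]]
fl1 [[284.8 145.8]]
fl2 [[248.7 146. ]]
b1 [[278.9 161.8]]
b2 [[254.5 161.9]]
disc [[266.9 114.8]]
```

View pics/w4c.png

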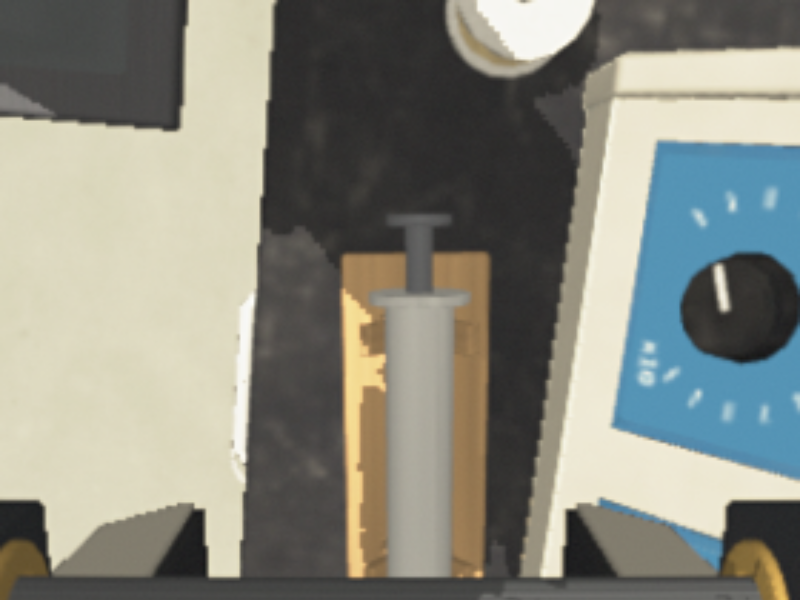

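Wrist crop: flange at (420,297), thumb disc (420,218), barrel edges 387/453 — agrees with the estimate to ~1 mm. Descend.

jog_arm(deltas=[[-0.034,-0.004,0.25,-0.0009],[-0.034,-0.004,0.5,-0.0009],[-0.034,-0.004,0.75,-0.0009],[-0.034,-0.004,0.95,-0.0009],[-0.034,-0.004,0.95,-0.0009]])

```text
t: 9.82
tcp_pos: [0.4517, -0.3154, 0.0551]
eef_rot: [-3.135, -0.007, 1.674]
force: [-1.0, 0.3, 0.1]
width: 0.0698
finger_force: 0.0
```

jog_arm(deltas=[[0,0,0.03,0],[0,0,0.06,0],[0,0,0.1,0],[0,0,0.15,0],[0,0,0.15,0]])

```text
t: 10.23
tcp_pos: [0.4541, -0.3176, 0.0371]
eef_rot: [-3.142, 0.0, 1.676]
force: [-0.7, 0.2, 0.7]
width: 0.0697
finger_force: 0.0
```

jog_arm(deltas=[[0,0,0,0],[0,0,0,0],[0,0,0,0],[0,0,0,0],[0,0,0,0]], jaw=0, grip_force=5)

```text
t: 10.65
tcp_pos: [0.4566, -0.3177, 0.0384]
eef_rot: [3.137, 0.002, 1.675]
force: [7.4, 3.8, 1.5]
width: 0.0484
finger_force: 5.0
```

jog_arm(deltas=[[0,0,-0.015,0],[0,0,-0.03,0],[0,0,-0.045,0],[0,0,-0.06,0],[0,0,-0.06,0]], grip_force=8)

```text
t: 11.07
tcp_pos: [0.4594, -0.3177, 0.0491]
eef_rot: [3.131, 0.004, 1.675]
force: [14.2, 8.6, 8.2]
width: 0.0334
finger_force: 8.7
```

jog_arm(deltas=[[0,0,-0.01,0],[0,0,-0.02,0],[0,0,-0.02,0],[0,0,-0.02,0],[0,0,-0.02,0]])

```text
t: 11.48
tcp_pos: [0.4595, -0.3177, 0.0522]
eef_rot: [3.131, 0.005, 1.675]
force: [15.2, 8.6, 9.9]
width: 0.0295
finger_force: 9.2
```

```bash
python3 - <<'E'
from h import *
s=manip.state();print(s["tcp_pos"],s["eef_rot"],s["width"],s["force"],s["moment"])
w=manip.camera("wrist")[:,:,::-1]
cv2.imwrite("pics/w5.png",w)
t=manip.camera("top")[:,:,::-1]
cv2.imwrite("pics/t5.png",t)
E
```

```text
[ 0.45953146 -0.31767908  0.05220386] [3.13074941 0.00451665 1.67526453] 0.02949544490433138 [15.15213922  8.55395995  9.85346909] [ 1.4926409 -2.9945633  0.0960088]
```

jog_arm(deltas=[[0,0.01,0.01,0],[0,0.02,0.02,0],[0,0.02,0.03,0],[0,0.02,0.03,0],[0,0.02,0.03,0]], grip_force=12)

```text
t: 12.0
tcp_pos: [0.4641, -0.3172, 0.0484]
eef_rot: [3.128, 0.005, 1.675]
force: [19.1, 11.1, 11.8]
width: 0.0246
finger_force: 12.7
```

```bash
python3 - <<'E'
from h import *
s=manip.state();print(s["force"],s["moment"],s["tcp_pos"])
w=manip.camera("wrist")[:,:,::-1]
cv2.imwrite("pics/w5.png",w)
a=cv2.resize(w[40:340,120:400],(560,600))
cv2.imwrite("pics/w5c.png",a)
E
```

```text
[19.06893902 11.06820854 11.7718662 ] [ 2.05613712 -3.8921058   0.21641681] [ 0.46405398 -0.31721658  0.04836463]
```

View pics/w5c.png

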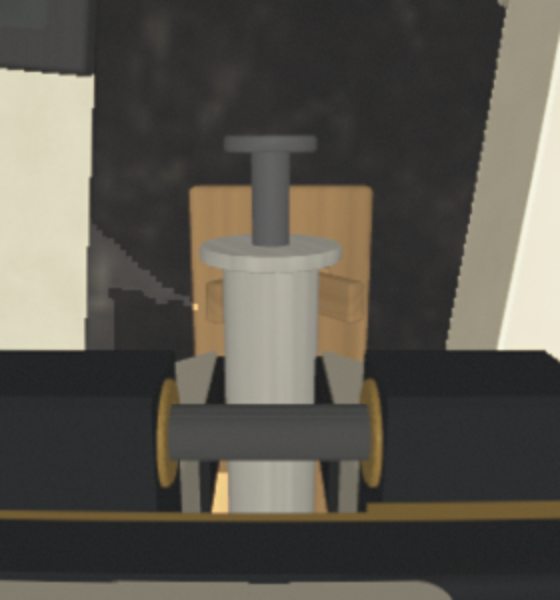

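Crop: barrel between the fingers (225-318), but the tips sit above its equator (width 24.6 mm). Reopen and regrip lower with the same offset.

jog_arm(deltas=[[0,0,0,0],[0,0,0,0],[0,-0.01,0,0.004],[0,-0.02,0,0.007],[0,-0.033,0,0.007]], jaw=0.76, grip_force=6)

```text
t: 12.47
tcp_pos: [0.4526, -0.3177, 0.0451]
eef_rot: [3.141, 0.001, 1.632]
force: [0.1, -0.0, -0.5]
width: 0.0536
finger_force: 0.3
```

```bash
python3 - <<'E'
from h import *
s=manip.state();print(s["force"],s["moment"],s["width"],s["tcp_pos"],todelta([.453,-.3165,.031],1.63))
E
```

```text
[ 0.12118528 -0.03521822 -0.48317096] [ 0.01810796 -0.2282227   0.01868182] 0.05355121830792008 [ 0.4525828  -0.31769987  0.04511096] (array([0.008, 0.003, 0.094]), np.float64(0.0003), 12.4667)
```

jog_arm(deltas=[[0,0,0,0],[0,0,0.02,0],[0,0,0.05,0],[0,0,0.094,0],[0,0,0.094,0]])

```text
t: 12.88
tcp_pos: [0.4514, -0.3173, 0.029]
eef_rot: [-3.14, -0.002, 1.632]
force: [0.5, 0.3, 0.6]
width: 0.0695
finger_force: 0.0
```

jog_arm(deltas=[[0,0,0,0],[0,0,0,0],[0,0,0,0],[0,0,0,0],[0,0,0,0]], jaw=0)

```text
t: 13.3
tcp_pos: [0.4557, -0.3179, 0.0321]
eef_rot: [3.135, 0.002, 1.632]
force: [12.2, 5.5, 3.0]
width: 0.0503
finger_force: 6.1
```

jog_arm(deltas=[[0,0,-0.02,0],[0,0.005,-0.04,0],[0,0.01,-0.06,0],[0,0.015,-0.075,0],[0,0.02,-0.085,0]], grip_force=9)

```text
t: 13.72
tcp_pos: [0.4603, -0.3179, 0.0461]
eef_rot: [3.131, 0.004, 1.632]
force: [14.5, 7.0, 7.3]
width: 0.0311
finger_force: 9.1
```

jog_arm(deltas=[[0,0,0,0],[0,0,0,0],[0,0,0,0],[0,0,0,0],[0,0,0,0]])

```text
t: 14.13
tcp_pos: [0.4606, -0.3179, 0.0462]
eef_rot: [3.131, 0.004, 1.632]
force: [14.1, 7.6, 8.3]
width: 0.0299
finger_force: 9.1
```

jog_arm(deltas=[[0,0.01,0,0],[0,0.02,0,0],[0,0.02,0,0],[0,0.02,0,0],[0,0.02,0,0]])

```text
t: 14.55
tcp_pos: [0.4614, -0.3178, 0.0461]
eef_rot: [3.134, 0.003, 1.632]
force: [4.1, 5.7, 12.0]
width: 0.0286
finger_force: 9.1
```

jog_arm(deltas=[[0,0.01,0,0],[0,0.01,-0.01,0],[0,0.01,-0.02,0],[0,0.01,-0.03,0],[0,0.01,-0.04,0]], grip_force=14)

```text
t: 14.97
tcp_pos: [0.4607, -0.3178, 0.05]
eef_rot: [3.14, 0.002, 1.632]
force: [4.3, 0.6, -0.6]
width: 0.0256
finger_force: 14.1
```

jog_arm(deltas=[[0,0,-0.04,0],[0,0,-0.08,0],[0,0,-0.12,0],[0,0,-0.16,0],[0,0,-0.2,0]])

```text
t: 15.38
tcp_pos: [0.4594, -0.3174, 0.08]
eef_rot: [-3.141, -0.0, 1.631]
force: [-0.0, -0.2, -1.5]
width: 0.0257
finger_force: 13.8
```

jog_arm(deltas=[[0,0,0,0],[0,0,0,0],[0,0,0,0],[0,0,0,0],[0,0,0,0]])

```text
t: 15.8
tcp_pos: [0.4595, -0.3172, 0.0791]
eef_rot: [-3.141, -0.0, 1.632]
force: [-0.3, 0.8, -1.6]
width: 0.0252
finger_force: 13.8
```

```bash
python3 - <<'E'
from h import *
s=manip.state();print(s["force"],s["moment"],s["width"],s["tcp_pos"],s["eef_rot"])
w=manip.camera("wrist"); cv2.imwrite("pics/w6.png",w[:,:,::-1]); g=w.astype(int)
# crop area above the fingers: coarse gray map with saturation
sat=(w.max(2).astype(int)-w.min(2)); gr=w.mean(2)
for r in range(60,220,6):
    print(r,''.join('o' if sat[r,c]>45 else ('#' if gr[r,c]>130 else ('+' if gr[r,c]>75 else '.')) for c in range(190,330,2)))
c=manip.get_calibration("wrist")
# predicted level cartridge, grip at +22, axis at tcp z+dz
for dz in (.002,.010):
  for th in (0,.15,.3,.52):
    G=s["tcp_pos"]+[0,0,dz]; u=np.array([-.061*np.cos(th),np.cos(th),np.sin(th)]); v=np.array([1,.061,0])
    print(dz,th,proj(c,[G+u*.035,G+u*.035+v*.019,G+u*.067,G+u*.067+.012*v]).round(0).tolist())
E
```

```text
[-0.25648626  0.7684559  -1.56138605] [ 0.00864999 -0.12088003 -0.00310168] 0.025198742327956592 [ 0.45949765 -0.31723436  0.07906111] [-3.14102675e+00 -4.45701243e-04  1.63180371e+00]
60 ......................................................................
66 ......................................................................
72 ......................................................................
78 ......................................................................
84 ......................................................................
90 ......................................................................
96 ......................................................................
102 ......................................................................
108 .......................+++++++++++++++++++............................
114 ...................++++++++++++++++++++++.............................
120 ..........................+++++++++...................................
126 ..........................+++++++++...................................
132 ..................
[... 998 characters left out ...]
###ooooooooooooo.............
216 ................+++.o#######################oo+++oooooooo.............
0.002 0 [[254.0, 172.0], [291.0, 172.0], [254.0, 109.0], [278.0, 109.0]]
0.002 0.15 [[254.0, 175.0], [292.0, 175.0], [254.0, 111.0], [280.0, 111.0]]
0.002 0.3 [[254.0, 180.0], [293.0, 180.0], [254.0, 116.0], [282.0, 116.0]]
0.002 0.52 [[254.0, 189.0], [295.0, 189.0], [254.0, 132.0], [284.0, 132.0]]
0.01 0 [[254.0, 175.0], [292.0, 175.0], [254.0, 109.0], [280.0, 109.0]]
0.01 0.15 [[254.0, 179.0], [294.0, 179.0], [254.0, 111.0], [281.0, 111.0]]
0.01 0.3 [[254.0, 183.0], [295.0, 183.0], [254.0, 116.0], [283.0, 116.0]]
0.01 0.52 [[254.0, 194.0], [297.0, 194.0], [254.0, 133.0], [286.0, 133.0]]
```

jog_arm(deltas=[[0,0.03,0,0.0],[0,0.062,0,0],[0,0.062,0,0],[0,0.062,0,0],[0,0.062,0,0]])

```text
t: 16.27
tcp_pos: [0.4691, -0.3167, 0.0793]
eef_rot: [-3.141, -0.0, 1.632]
force: [0.1, -0.3, -2.4]
width: 0.0256
finger_force: 13.8
```

jog_arm(deltas=[[0,0,0,0],[0,0,0,0],[0,0,0,0],[0,0,0,0],[0,0,0,0]], grip_force=3)

```text
t: 16.68
tcp_pos: [0.4691, -0.317, 0.0795]
eef_rot: [3.141, 0.0, 1.632]
force: [1.0, -0.4, -1.6]
width: 0.0259
finger_force: 3.0
```

```bash
cat > look.py <<'E'
from h import *
def look(name,g=.0205,dz=(0,.005),ths=(0,.2,.4,.52,.65)):
    s=manip.state();print("F",s["force"].round(1),"w",round(s["width"],4),s["tcp_pos"].round(4),s["eef_rot"].round(3),s["t"])
    c=manip.get_calibration("wrist"); w=manip.camera("wrist"); cv2.imwrite(f"pics/{name}.png",w[:,:,::-1])
    sat=(w.max(2).astype(int)-w.min(2)); gr=w.mean(2)
    for r in range(60,226,6):
        print(r,''.join('o' if sat[r,k]>45 else ('#' if gr[r,k]>130 else ('+' if gr[r,k]>75 else '.')) for k in range(190,330,2)))
    Y=s["eef_rot"][2]
    for d in dz:
      for th in ths:
        G=s["tcp_pos"]+[0,0,d]; u=np.array([np.cos(th)*np.cos(Y),np.cos(th)*np.sin(Y),np.sin(th)]); v=np.array([np.sin(Y),-np.cos(Y),0])
        print(d,th,proj(c,[G+u*(.059-g),G+u*(.059-g)+v*.019,G+u*(.087-g),G+u*(.087-g)+.012*v]).round(0).tolist())
E
python3 -c "
from look import *
look('w7')"
```

```text
F [ 1.  -0.4 -1.6] w 0.0259 [ 0.4691 -0.317   0.0795] [3.141 0.    1.632] 16.6833
60 ......................................................................
66 ......................................................................
72 ......................................................................
78 ......................................................................
84 ......................................................................
90 ......................................................................
96 ......................................................................
102 ......................................................................
108 ......................................................................
114 ......................++++++++++++++++++..............................
120 ..................++++++++++++++++++++++++++..........................
126 .................+++++++++++++++++++++++++++..........................
132 ...........+ooooo++++++++++++++++++++++++++++oooooo...................
138 ...........oooooooo+++++++++++++++++++++++oooo
[... 1104 characters left out ...]
165.0], [254.0, 111.0], [278.0, 111.0]]
0 0.2 [[254.0, 169.0], [292.0, 169.0], [254.0, 113.0], [280.0, 114.0]]
0 0.4 [[254.0, 177.0], [294.0, 177.0], [254.0, 123.0], [282.0, 123.0]]
0 0.52 [[254.0, 183.0], [295.0, 183.0], [254.0, 133.0], [284.0, 133.0]]
0 0.65 [[254.0, 191.0], [296.0, 191.0], [254.0, 147.0], [285.0, 147.0]]
0.005 0 [[254.0, 167.0], [291.0, 167.0], [254.0, 111.0], [279.0, 111.0]]
0.005 0.2 [[254.0, 171.0], [293.0, 171.0], [254.0, 114.0], [281.0, 114.0]]
0.005 0.4 [[254.0, 179.0], [295.0, 179.0], [254.0, 124.0], [284.0, 124.0]]
0.005 0.52 [[254.0, 186.0], [296.0, 186.0], [254.0, 134.0], [285.0, 134.0]]
0.005 0.65 [[254.0, 194.0], [297.0, 194.0], [254.0, 148.0], [287.0, 148.0]]
```

jog_arm(deltas=[[0,0,-0.01,0],[0,0,-0.02,0],[0,0,-0.033,0],[0,0,-0.033,0],[0,0,-0.033,0]])

```text
t: 17.15
tcp_pos: [0.469, -0.3168, 0.0846]
eef_rot: [3.141, 0.0, 1.632]
force: [0.7, 0.9, -0.7]
width: 0.0256
finger_force: 3.0
```

jog_arm(deltas=[[0,0,0,0],[0,0,0,0],[0,0,0,0],[0,0,0,0],[0,0,0,0]], grip_force=15)

```text
t: 17.57
tcp_pos: [0.469, -0.3168, 0.0843]
eef_rot: [3.142, -0.0, 1.632]
force: [0.5, 0.5, -1.9]
width: 0.025
finger_force: 15.0
```

```bash
python3 -c "
from look import *
look('w8',ths=(.45,.5,.55,.6),dz=(0,))"
```

```text
F [ 0.5  0.5 -1.9] w 0.025 [ 0.469  -0.3168  0.0843] [ 3.142 -0.     1.632] 17.5667
60 ......................................................................
66 ......................................................................
72 ......................................................................
78 ......................................................................
84 ......................................................................
90 ......................................................................
96 ......................................................................
102 ......................................................................
108 ......................................................................
114 ..........................++++++++++..................................
120 ...................+++++++++++++++++++++++............................
126 .................+++++++++++++++++++++++++++..........................
132 ............oooo+++++++++++++++++++++++++++++ooooo....................
138 ............oooo+++++++++++++++++++++++++++.
[... 662 characters left out ...]
###################+................###
198 ..............###################################oo................###
204 ..............ooo############################+ooooo...............+###
210 ..............+ooooo########################+oooooo...............####
216 ...............oo++o########################+o+++oo...................
222 .........++++++++++.+#######################...++++++++++.............
0 0.45 [[254.0, 179.0], [294.0, 179.0], [254.0, 127.0], [283.0, 127.0]]
0 0.5 [[254.0, 182.0], [295.0, 182.0], [254.0, 131.0], [284.0, 131.0]]
0 0.55 [[254.0, 185.0], [295.0, 185.0], [254.0, 136.0], [284.0, 136.0]]
0 0.6 [[254.0, 188.0], [295.0, 188.0], [254.0, 141.0], [285.0, 141.0]]
```

Cartridge is held tilted about 30° (disc rows 113-148, flange 159-208), matching the cradle slope. Compute the approach.

jog_arm(deltas=[[0,0,-0.15,0],[0,0,-0.4,0],[0,0,-0.65,0],[0,0,-0.85,0],[0,0,-1,0]])

```text
t: 18.03
tcp_pos: [0.4693, -0.3173, 0.2376]
eef_rot: [3.139, 0.003, 1.632]
force: [0.6, -0.4, -1.9]
width: 0.0255
finger_force: 14.9
```

```bash
python3 - <<'E'
from fit import *
p=np.load("cr.npy")
for e in (60,30,10,0): 
    t=cw2(p,(0,20.3-1,e))+[0,0,.003]; print(e,t.round(4),todelta(t,1.529))
print(manip.state()["force"])
E
```

```text
60 [ 0.4802 -0.0196  0.1568] (array([1.978, 0.192, 0.534]), np.float64(0.0163), 18.0333)
30 [ 0.4802 -0.0046  0.1308] (array([2.079, 0.198, 0.707]), np.float64(0.0163), 18.0333)
10 [0.4802 0.0054 0.1135] (array([2.145, 0.202, 0.822]), np.float64(0.0163), 18.0333)
0 [0.4802 0.0104 0.1048] (array([2.179, 0.203, 0.88 ]), np.float64(0.0163), 18.0333)
[ 0.5980672  -0.36540788 -1.85621755]
```

jog_arm(deltas=[[0.15,0.02,0,0.003],[0.35,0.05,0,0.006],[0.55,0.09,0,0.01],[0.75,0.1,0,0.014],[0.95,0.1,0,0.0163]])

```text
t: 18.45
tcp_pos: [0.4751, -0.1724, 0.2342]
eef_rot: [-3.141, 0.0, 1.528]
force: [0.2, 0.7, -1.4]
width: 0.0254
finger_force: 14.9
```

jog_arm(deltas=[[0.2,0,0,0],[0.45,0,0,0],[0.7,0,0,0],[0.9,0,0,0],[1,0,0,0]])

```text
t: 18.87
tcp_pos: [0.4809, -0.0206, 0.2344]
eef_rot: [-3.141, -0.001, 1.532]
force: [-0.3, -0.3, -1.3]
width: 0.0251
finger_force: 14.9
```

```bash
python3 - <<'E'
from fit import *
p=np.load("cr.npy")
for e in (50,): 
    t=cw2(p,(0,20.3-1,e))+[0,0,.003]; print(e,t.round(4),todelta(t,1.529))
from look import look
look('w9',g=.0203,dz=(-.003,),ths=(.45,.5,.55))
E
```

```text
50 [ 0.4802 -0.0146  0.1481] (array([ 0.04 , -0.006,  0.576]), np.float64(0.0004), 18.8667)
F [-0.3 -0.3 -1.3] w 0.0251 [ 0.4809 -0.0206  0.2344] [-3.141e+00 -1.000e-03  1.532e+00] 18.8667
60 ..........++++++++...+++++++.++++++++++++++++++++#####################
66 .................+++++++...+..++++++++++++++++++############oooooooooo
72 #########################################################ooooooooooooo
78 ################################################+########ooooooooooooo
84 #########################################################ooooooooooooo
90 ############################################+##+#########ooooooooooooo
96 ##########################+++++++++++#######++#+#########ooooooooooooo
102 #############################################+++#########ooooooooo....
108 ############################################+++.#########ooooooo......
114 ###########################################++++.#########oooooo.+####.
120 #####################++++++++++++++++++++###+++.#########oooooo.......
126 #################++++++#++++#++#+++++++++++++++.+########ooooooo......
132 ##############
[... 711 characters left out ...]
#######oooo#########
192 ##+######################################################ooooooooooooo
198 #########################################################ooooooooooooo
204 ########+++++#################################+.+########ooooooooooooo
210 ####+###+++++######+########################+....########ooooooooooooo
216 ........++++++#+#++.+#######################+.+++########.............
222 .........++++++++++.+#######################...++++++++++.............
-0.003 0.45 [[254.0, 178.0], [293.0, 178.0], [254.0, 126.0], [282.0, 126.0]]
-0.003 0.5 [[254.0, 180.0], [294.0, 180.0], [254.0, 130.0], [283.0, 130.0]]
-0.003 0.55 [[254.0, 183.0], [294.0, 183.0], [254.0, 135.0], [283.0, 135.0]]
```

```bash
python3 - <<'E'
from h import *
w=cv2.imread("pics/w8.png").astype(int); g=w.mean(2)
print("disc col248-256", g[104:156,248:256].mean(1).astype(int).tolist())
print("disc/flange col 232-238", g[112:216,232:238].mean(1).astype(int).tolist())
print("flange right col 268-274", g[150:216,268:274].mean(1).astype(int).tolist())
s=dict(tcp=np.array([.469,-.3168,.0843]),Y=1.632)
c=manip.get_calibration("wrist")
# camera pose relative to tool, re-posed at w8
st=manip.state(); Tt=np.eye(4);Tt[:3,:3]=R.from_euler('xyz',st["eef_rot"]).as_matrix();Tt[:3,3]=st["tcp_pos"]
T8=np.eye(4);T8[:3,:3]=R.from_euler('xyz',[np.pi,0,s["Y"]]).as_matrix();T8[:3,3]=s["tcp"]
c8=dict(c,T=T8@np.linalg.inv(Tt)@c["T"])
for g_ in (.018,.0205,.023):
  for th in (.48,.52,.56):
    Y=s["Y"];h=np.array([np.cos(Y),np.sin(Y),0]);z=np.array([0,0,1]);u=np.cos(th)*h+np.sin(th)*z;n=-np.sin(th)*h+np.cos(th)*z
    G=s["tcp"]+[0,0,-.0035]
    P=[G+u*(.089-g_)-.012*n,G+u*(.089-g_)+.012*n,G+u*(.061-g_)-.019*n,G+u*(.061-g_)+.019*n,G+u*(.057-g_)+.019*n]
    print(g_,th,proj(c8,P)[:,1].round(1))
E
```

```text
disc col248-256 [51, 51, 50, 51, 50, 50, 48, 48, 49, 65, 82, 87, 87, 86, 86, 87, 87, 87, 87, 87, 88, 88, 88, 87, 88, 88, 88, 88, 88, 88, 88, 88, 88, 88, 88, 88, 88, 88, 89, 91, 91, 90, 89, 88, 87, 87, 85, 85, 87, 88, 88, 88]
disc/flange col 232-238 [52, 52, 52, 54, 66, 81, 86, 87, 87, 87, 87, 88, 87, 88, 88, 87, 88, 88, 88, 88, 88, 87, 88, 88, 88, 88, 88, 88, 89, 89, 88, 86, 85, 85, 84, 84, 90, 111, 126, 127, 127, 127, 127, 127, 127, 129, 143, 154, 154, 154, 154, 153, 153, 153, 153, 153, 153, 153, 153, 153, 153, 153, 153, 153, 153, 154, 153, 153, 154, 153, 154, 154, 154, 154, 154, 154, 154, 154, 154, 154, 154, 155, 155, 155, 155, 155, 155, 156, 156, 156, 157, 157, 160, 163, 158, 155, 155, 152, 146, 142, 142, 142, 142, 141]
flange right col 268-274 [125, 125, 125, 125, 124, 124, 124, 135, 149, 151, 151, 151, 152, 151, 152, 152, 152, 153, 153, 154, 154, 155, 155, 156, 156, 156, 156, 156, 157, 156, 157, 157, 156, 156, 156, 155, 155, 155, 154, 153, 154, 153, 153, 153, 152, 153, 152, 152, 152, 153, 153, 154, 155, 158, 159, 158, 154, 152, 150, 151, 149, 147, 147, 147, 147, 146]
0.018 0.48 [105.9 134.9 149.1 200.  206.6]
0.018 0.52 [108.  140.1 149.8 204.1 210.4]
0.018 0.56 [110.5 145.7 150.7 208.4 214.3]
0.0205 0.48 [111.  140.4 153.  204.1 210.6]
0.0205 0.52 [113.1 145.5 153.7 208.1 214.2]
0.0205 0.56 [115.5 151.  154.5 212.1 217.8]
0.023 0.48 [116.  145.8 156.8 208.2 214.4]
0.023 0.52 [118.  150.7 157.5 211.9 217.8]
0.023 0.56 [120.4 156.  158.2 215.7 221.3]
```

jog_arm(deltas=[[0.04,-0.006,0.15,0.0004],[0.04,-0.006,0.3,0.0004],[0.04,-0.006,0.45,0.0004],[0.04,-0.006,0.576,0.0004],[0.04,-0.006,0.576,0.0004]])

```text
t: 19.33
tcp_pos: [0.4784, -0.0178, 0.1446]
eef_rot: [-3.135, -0.001, 1.527]
force: [-1.1, 0.6, -0.7]
width: 0.0252
finger_force: 14.9
```

jog_arm(deltas=[[0.03,0,0.05,0],[0.065,0,0.11,0],[0.1,0,0.173,0],[0.117,0,0.202,0],[0.117,0,0.202,0]])

```text
t: 19.75
tcp_pos: [0.481, 0.0006, 0.1168]
eef_rot: [-3.14, -0.0, 1.528]
force: [0.1, -0.5, -0.2]
width: 0.0254
finger_force: 14.9
```

```bash
python3 - <<'E'
from fit import *
p=np.load("cr.npy")
s=manip.state(); print(s["force"],s["width"],s["tcp_pos"])
for e in (15,8,0): print(e,todelta(cw2(p,(0,19.5,e))+[0,0,.003],1.529))
E
```

```text
[ 0.115218   -0.53008519 -0.18575525] 0.025448271418108164 [0.48104844 0.00056041 0.11681335]
15 (array([ 0.017, -0.006, -0.007]), np.float64(-0.0002), 19.75)
8 (array([ 0.04 , -0.007,  0.033]), np.float64(-0.0002), 19.75)
0 (array([ 0.067, -0.008,  0.08 ]), np.float64(-0.0002), 19.75)
```

jog_arm(deltas=[[0.017,-0.006,-0.005,0],[0.022,-0.006,0.005,0],[0.03,-0.006,0.015,0],[0.035,-0.006,0.025,0],[0.04,-0.006,0.033,0]])

```text
t: 20.17
tcp_pos: [0.481, 0.0058, 0.1127]
eef_rot: [3.141, 0.0, 1.527]
force: [0.1, -0.0, -1.4]
width: 0.0253
finger_force: 14.9
```

jog_arm(deltas=[[0.004,0,0.008,0],[0.009,0,0.016,0],[0.013,0,0.024,0],[0.018,0,0.032,0],[0.018,0,0.032,0]])

```text
t: 20.58
tcp_pos: [0.4809, 0.0086, 0.1076]
eef_rot: [-3.141, 0.0, 1.527]
force: [-0.3, 0.5, -1.1]
width: 0.0252
finger_force: 14.9
```

jog_arm(deltas=[[0.004,0,0.007,0],[0.008,0,0.014,0],[0.012,0,0.021,0],[0.012,0,0.021,0],[0.012,0,0.021,0]])

```text
t: 21.0
tcp_pos: [0.4807, 0.0096, 0.1058]
eef_rot: [-3.141, 0.002, 1.527]
force: [-6.0, -4.0, 10.8]
width: 0.0251
finger_force: 15.1
```

jog_arm(deltas=[[0.004,0,0.007,0],[0.008,0,0.014,0],[0.008,0,0.014,0],[0.008,0,0.014,0],[0.008,0,0.014,0]])

```text
t: 21.42
tcp_pos: [0.4807, 0.0103, 0.1046]
eef_rot: [3.142, 0.002, 1.528]
force: [-8.8, -5.0, 18.3]
width: 0.0252
finger_force: 15.2
```

jog_arm(deltas=[[0,-0.007,-0.01,0],[0,-0.007,-0.014,0],[0,-0.007,-0.014,0],[0,-0.007,-0.014,0],[0,-0.007,-0.014,0]], grip_force=3)

```text
t: 21.83
tcp_pos: [0.4804, 0.0116, 0.1048]
eef_rot: [3.141, 0.0, 1.527]
force: [-1.3, -1.6, 2.9]
width: 0.0257
finger_force: 3.0
```

jog_arm(deltas=[[0,0,0,0],[0,0,0,0],[0,0,0,0],[0,0,0,0],[0,0,0,0]], jaw=0.4)

```text
t: 22.25
tcp_pos: [0.4801, 0.0116, 0.1046]
eef_rot: [-3.141, 0.0, 1.527]
force: [0.5, -0.3, 0.2]
width: 0.0366
finger_force: 0.0
```

```bash
python3 - <<'E'
from h import *
w=manip.camera("wrist"); cv2.imwrite("pics/w10.png",w[:,:,::-1]); s=manip.state(); print(s["force"],s["tcp_pos"],s["eef_rot"],s["width"])
g=w.mean(2); sat=(w.max(2).astype(int)-w.min(2))
ch=" .:-=+*#%@"
for r in range(100,226,4): print(r,''.join('o' if sat[r,k]>45 else ch[min(9,int(g[r,k]/25.6))] for k in range(190,330,2)))
c=manip.get_calibration("wrist"); import fit; p=np.load("cr.npy")
q=[(0,89,-12),(0,89,12),(0,61,-19),(0,57,19),(-12,89,0),(12,89,0),(-19,59,0),(19,59,0),(-10,64,4),(10,64,4),(-10,70,4),(10,70,4)]
for a in q: print(a,proj(c,fit.cw2(p,a)).round(1)[0])
E
```

```text
[ 0.21602686 -0.14264413  0.41649047] [0.4801505  0.01155217 0.10466012] [-3.14149423e+00  4.94394335e-05  1.52690533e+00] 0.03671937335288277
100 :............................:...........:-----------==--++++%@%%%%%%%
104 --------------==++++++++++++++++++++++++++++++++++++++++++++=%@%%%%%%%
108 ========-====************************************************+@%%%%%%%
112 ==========---***********************************************++@%%%%%%%
116 -------------=***************++++++*******+++++++++++***##*++=@%%%%%%%
120 ------------+**********+++==============++*++++++++++*######*%@%%%%%%%
124 -------------*******+=========+=============--=*+****#*####*+#@%%%%%%%
128 ------------=*####+=======+======+============++++%%**+**+++=%@%%%%%%%
132 -----------=%%%%%%++=+=++=+=+++==++===========+***+#%+*+++++=%@%%%%%%%
136 -----------@%%%%@%=+++=++===========++++=++=+++*****++-+++*+=%@%%%%%%%
140 ----------+%%%%%%%=++==+++++===++++++++++==+=--++**++*-=*++++%@%%%%%%%
144 ----------#%%%%%%%==++++++++=+++++=++++++++=--++++*+*#==+++=+%@%%%%%%%
148 ----------%%%%%%%%%#=+++++++++++++++++++===-=++++***%
[... 1060 characters left out ...]
%%%%%%%
208 -------------=+--+++*******#%%%%%%%%%%%%%%%@%%#*---=---::++++%@%%%%%%%
212 --------------------+*********************#++----------::++++%@%%%%%%%
216 -----------===------=+++++++*+******+++**++++------===-::++++%@%%%-...
220 ----=========-..----=+++++++*+*****++**++++++----..:=========%@%%%:...
224 =============...----=+++++++++*****+***+++++=----...-============-....
(0, 89, -12) [251.6 113.5]
(0, 89, 12) [252.6 146.6]
(0, 61, -19) [252.5 154.3]
(0, 57, 19) [254.1 215.6]
(-12, 89, 0) [222.6 129.6]
(12, 89, 0) [281.5 128.2]
(-19, 59, 0) [213.3 183.3]
(19, 59, 0) [293.1 181.4]
(-10, 64, 4) [231.2 181. ]
(10, 64, 4) [275.2 179.9]
(-10, 70, 4) [230.3 171. ]
(10, 70, 4) [275.6 169.9]
```

```bash
python3 - <<'E'
from h import *
import fit
w=cv2.imread("pics/w10.png"); g=w.mean(2)
for a,b in ((246,254),(234,240),(264,270),(256,262)): print(a, list(zip(range(108,226,2),g[108:226:2,a:b].mean(1).astype(int).tolist())))
p=np.load("cr.npy"); c=manip.get_calibration("wrist")
for s in (-2,0,2,4):
  for d in (0,.05,.1):
    # rotate about (y=-56,z=-13) clamp-saddle contact by d, shift s
    def f(y,z,x=0):
        Y,Z=y+56,z+13; return fit.cw2(p,(x,-56+s+Y*np.cos(d)-Z*np.sin(d),-13+Y*np.sin(d)+Z*np.cos(d)))
    print(s,d,proj(c,[f(89,-12),f(89,12),f(61,-19),f(61,19),f(57,19)])[:,1].round(1),proj(c,[f(89,0,-12),f(89,0,12)])[:,0].round(1))
E
```

```text
246 [(108, 162), (110, 174), (112, 157), (114, 152), (116, 153), (118, 126), (120, 126), (122, 126), (124, 126), (126, 126), (128, 126), (130, 127), (132, 127), (134, 127), (136, 127), (138, 128), (140, 127), (142, 128), (144, 128), (146, 128), (148, 133), (150, 148), (152, 142), (154, 137), (156, 128), (158, 114), (160, 140), (162, 140), (164, 140), (166, 140), (168, 139), (170, 139), (172, 139), (174, 139), (176, 139), (178, 138), (180, 138), (182, 139), (184, 138), (186, 138), (188, 156), (190, 222), (192, 227), (194, 226), (196, 226), (198, 226), (200, 220), (202, 221), (204, 226), (206, 226), (208, 227), (210, 167), (212, 162), (214, 159), (216, 157), (218, 153), (220, 155), (222, 155), (224, 155)]
234 [(108, 162), (110, 177), (112, 160), (114, 156), (116, 156), (118, 157), (120, 143), (122, 126), (124, 127), (126, 127), (128, 127), (130, 127), (132, 128), (134, 127), (136, 128), (138, 128), (140, 128), (142, 128), (144, 129), (146, 140), (148, 141), (150, 137), (152, 132), (154, 145), (156, 151), (158, 153), (160, 154), (162, 169), (164, 155), (166, 155), (168, 155), (170, 159)
[... 1673 characters left out ...]
166), (214, 159), (216, 157), (218, 150), (220, 155), (222, 154), (224, 154)]
-2 0 [117.5 150.8 157.3 212.6 218.6] [223.1 281.3]
-2 0.05 [127.1 165.8 164.3 225.7 231.2] [222.3 282.7]
-2 0.1 [138.1 182.6 172.2 239.7 244.5] [221.5 284.2]
0 0 [113.5 146.6 154.3 209.5 215.6] [222.6 281.5]
0 0.05 [123.  161.7 161.3 222.8 228.3] [221.8 283. ]
0 0.1 [134.  178.5 169.1 236.8 241.7] [221.  284.5]
2 0 [109.5 142.3 151.2 206.4 212.6] [222.2 281.7]
2 0.05 [118.9 157.4 158.2 219.7 225.4] [221.4 283.3]
2 0.1 [129.8 174.3 166.  233.8 238.9] [220.6 284.8]
4 0 [105.3 137.8 148.  203.2 209.5] [221.8 282. ]
4 0.05 [114.6 152.9 155.  216.6 222.4] [220.9 283.5]
4 0.1 [125.6 169.9 162.8 230.8 236. ] [220.1 285.1]
```

Measured edges agree with the cartridge seated parallel in the cradle (disc rows 117–149, flange rim ~210; about 1–2 mm toward the saddle side, inside the slot). Back off and go for the parked wing.

jog_arm(deltas=[[0,0,0,0],[0,0,0,0],[0,0,-0.15,0],[0,0,-0.4,0],[0,0,-0.65,0]], jaw=0.6)

```text
t: 22.72
tcp_pos: [0.4792, 0.0116, 0.2026]
eef_rot: [-3.138, -0.0, 1.527]
force: [1.0, 0.3, -0.7]
width: 0.055
finger_force: 0.0
```

jog_arm(deltas=[[-0.2,-0.1,-0.1,0.019],[-0.4,-0.2,-0.1,0.038],[-0.6,-0.33,-0.1,0.057],[-0.6,-0.33,-0.1,0.076],[-0.6,-0.33,-0.1,0.095]], jaw=0.75)

```text
t: 23.13
tcp_pos: [0.4259, -0.0777, 0.2176]
eef_rot: [3.141, 0.0, 0.921]
force: [0.4, 0.6, 0.1]
width: 0.0693
finger_force: 0.0
```

jog_arm(deltas=[[0,0,0,0.019],[0,0,0,0.038],[0,0,0,0.057],[0,0,0,0.076],[0,0,0,0.095]])

```text
t: 23.55
tcp_pos: [0.4267, -0.0762, 0.2173]
eef_rot: [3.142, -0.0, 0.327]
force: [-0.1, -0.8, -0.1]
width: 0.069
finger_force: 0.0
```

```bash
python3 - <<'E'
from h import *
s=manip.state(); print(s["force"],s["tcp_pos"],s["eef_rot"],s["width"]); print(todelta([.4285,-.0803,.097],.25))
E
```

```text
[-0.05296862 -0.83335487 -0.11421357] [ 0.42667176 -0.07623122  0.21727416] [ 3.14150608e+00 -8.43425670e-06  3.27010691e-01] 0.0690463615946681
(array([0.003, 0.03 , 0.802]), np.float64(0.0123), 23.55)
```

jog_arm(deltas=[[0.003,0.03,0.2,0.0123],[0.003,0.03,0.4,0.0123],[0.003,0.03,0.6,0.0123],[0.003,0.03,0.75,0.0123],[0.003,0.03,0.8,0.0123]])

```text
t: 23.97
tcp_pos: [0.4267, -0.0796, 0.0945]
eef_rot: [-3.139, 0.004, 0.256]
force: [-1.3, -0.2, 0.5]
width: 0.0686
finger_force: 0.0
```

jog_arm(deltas=[[0,0,0,0],[0,0,0,0],[0,0,0,0],[0,0,0,0],[0,0,0,0]], jaw=0, grip_force=8)

```text
t: 24.38
tcp_pos: [0.4294, -0.0806, 0.0984]
eef_rot: [3.14, -0.002, 0.256]
force: [0.4, -0.5, 0.2]
width: 0.0399
finger_force: 0.0
```

jog_arm(deltas=[[0,0,0,0],[0,0,0,0],[0,0,0,0],[0,0,0,0],[0,0,0,0]], grip_force=35)

```text
t: 24.8
tcp_pos: [0.4292, -0.0802, 0.0982]
eef_rot: [3.141, -0.002, 0.256]
force: [-1.5, 1.4, 7.4]
width: 0.0355
finger_force: 35.0
```

jog_arm(deltas=[[-0.003,0.01,-0.02,0],[-0.006,0.02,-0.04,0],[-0.008,0.03,-0.055,0],[-0.01,0.04,-0.07,0],[-0.01,0.04,-0.07,0]])

```text
t: 25.22
tcp_pos: [0.4288, -0.086, 0.1081]
eef_rot: [-3.14, -0.001, 0.255]
force: [3.1, 6.0, -2.8]
width: 0.0353
finger_force: 35.0
```

jog_arm(deltas=[[0,0,0,-0.008],[0,0,0,-0.02],[0,0,0,-0.035],[0,0,0,-0.05],[0,0,0,-0.065]])

```text
t: 25.63
tcp_pos: [0.429, -0.0862, 0.1079]
eef_rot: [-3.142, -0.001, 0.668]
force: [3.4, 4.9, -4.1]
width: 0.0346
finger_force: 35.0
```

jog_arm(deltas=[[0,0,0,-0.014],[0,0,0,-0.028],[0,0,0,-0.042],[0,0,0,-0.056],[0,0,0,-0.07]])

```text
t: 26.05
tcp_pos: [0.4287, -0.0863, 0.1077]
eef_rot: [-3.141, -0.001, 1.108]
force: [4.1, 3.8, -5.3]
width: 0.0328
finger_force: 35.0
```

jog_arm(deltas=[[0,0,0,-0.014],[0,0,0,-0.028],[0,0,0,-0.042],[0,0,0,-0.056],[0,0,0,-0.07]])

```text
t: 26.47
tcp_pos: [0.4295, -0.0864, 0.1079]
eef_rot: [3.14, -0.0, 1.547]
force: [6.5, 4.6, -3.4]
width: 0.0299
finger_force: 35.0
```

jog_arm(deltas=[[0,0,0,0],[0,0,0,0],[0,0,0,0],[0,0,0,0],[0,0,0,0]])

```text
t: 26.88
tcp_pos: [0.4295, -0.0864, 0.108]
eef_rot: [3.14, -0.0, 1.543]
force: [4.2, 3.4, -3.2]
width: 0.0298
finger_force: 34.9
```

```bash
python3 - <<'E'
from h import *
s=manip.state(); print(s["force"],s["moment"],s["tcp_pos"],s["eef_rot"],s["width"])
from fit import *
p=np.load("cr.npy")
for l in (20,25): print(l,cw2(p,(-48,-56,39+l)).round(4))
E
```

```text
[ 4.15180133  3.44514301 -3.18000702] [ 0.76897152 -1.04716045 -0.16470291] [ 0.4294544  -0.08641579  0.10799987] [ 3.13984236e+00 -4.18644677e-04  1.54288522e+00] 0.02977623298247872
20 [ 0.4303 -0.0832  0.1158]
25 [ 0.4303 -0.0857  0.1202]
```

jog_arm(deltas=[[0.01,0,0.018,0],[0.02,0,0.035,0],[0.03,0,0.053,0],[0.038,0,0.066,0],[0.043,0,0.075,0]])

```text
t: 27.3
tcp_pos: [0.4289, -0.0809, 0.0977]
eef_rot: [3.141, 0.002, 1.544]
force: [-9.3, -3.5, 21.8]
width: 0.0297
finger_force: 35.1
```

jog_arm(deltas=[[0,0,0,0],[0,0,0,0],[0,0,0,0],[0,0,0,0],[0,0,0,0]], grip_force=3)

```text
t: 27.72
tcp_pos: [0.4288, -0.0804, 0.0966]
eef_rot: [-3.141, 0.001, 1.544]
force: [-1.7, -3.3, 3.9]
width: 0.0305
finger_force: 3.0
```

jog_arm(deltas=[[0,0,0,0],[0,0,0,0],[0,0,0,0],[0,0,-0.1,0],[0,0,-0.3,0]], jaw=0.65)

```text
t: 28.13
tcp_pos: [0.4267, -0.0791, 0.1393]
eef_rot: [-3.134, -0.003, 1.544]
force: [0.5, -0.6, 0.1]
width: 0.0579
finger_force: 0.0
```

jog_arm(deltas=[[0.1,0,-0.3,0],[0.2,0,-0.6,0],[0.3,0.05,-0.9,0],[0.4,0.08,-1,0],[0.4,0.08,-1,0]])

```text
t: 28.55
tcp_pos: [0.4457, -0.0184, 0.2978]
eef_rot: [3.13, 0.001, 1.546]
force: [0.2, -0.7, 0.1]
width: 0.0597
finger_force: 0.0
```

jog_arm(deltas=[[0,0,0,0],[0,0,0,0],[0,0,0,0],[0,0,0,0],[0,0,0,0]])

```text
t: 28.97
tcp_pos: [0.442, -0.0207, 0.2904]
eef_rot: [-3.139, -0.0, 1.543]
force: [1.1, 0.2, -0.8]
width: 0.0595
finger_force: 0.0
```

```bash
python3 - <<'E'
from fit import *
s=manip.state(); print(s["force"],s["tcp_pos"],s["eef_rot"],s["t"])
c=manip.get_calibration("wrist"); w=manip.camera("wrist"); cv2.imwrite("pics/w11.png",w[:,:,::-1])
p=np.load("cr.npy"); g=w.mean(2)
for l in (12,18):
    print(l,proj(c,[cw2(p,q) for q in [(-63,-50,26+l),(-33,-50,26+l),(-63,-62,52+l),(-33,-62,52+l),(15,-50,1+l),(15,-50,11+l),(15,-62,11+l),(-5,-62,11+l),(-5,-50,11+l)]]).round(0).astype(int).tolist())
print("cart",proj(c,[cw2(p,q) for q in [(0,89,12),(0,59,19),(0,-68,13),(0,-94,0)]]).round(0).tolist())
ch=" .:-=+*#%@"
for r in range(100,244,3): print(r,''.join(ch[min(9,int(g[r,k]/25.6))] for k in range(206,310,1)))
E
```

```text
[ 1.13915029  0.22839152 -0.79757846] [ 0.44199633 -0.02074058  0.29035864] [-3.13915541e+00 -3.42185089e-04  1.54298165e+00] 28.9667
12 [[234, 208], [259, 207], [233, 231], [259, 231], [296, 192], [297, 198], [296, 205], [280, 205], [281, 198]]
18 [[233, 211], [259, 211], [233, 235], [259, 235], [297, 196], [298, 202], [297, 208], [281, 208], [281, 202]]
cart [[294.0, 89.0], [292.0, 120.0], [283.0, 202.0], [281.0, 208.0]]
100 %%%%%%%%%%%%%%%%%-:-+*******************************************#%%%%%%%%%%*===+++=++++++==-==+%%%%%%%%%
103 %%%%%%%%%%%%%%%%%-:-=*******************************************#%@@@@@@@@%#*#%@%*+++++++==+***#%%%%%%%%
106 %%%%%%%%%%%%%%%%%%--=*******************************************#@@@@@@@@@@%*#%@%+++++++==+#%%%#%@@@@@@@
109 %%%%%%%%%%%%%%%%%%--=***********************************************%%#%%%%%%%%%%+++++++==#%%%%%#*****++
112 %%%%%%%%%%%%%%%%%%-:=**********************************************#%%%%%%@%%%%%%%%%##*#%%%%%%%%%%%%%%@#
115 %%%%%%%%%%%%%%%%%%-:-+*****************************************#%@@%%%%@%%%@@%%%%%%%@@%%%%%%%%%%%%%%%%*+
118 %%%%%%%%%%%%%%%
[... 3858 characters left out ...]
:::::.::::::::....:.:::::.::::::...::.:::::::.
226 %%%%%%%%%%%%%%%%%%%%%%%#-::.........................:----::::::::::::::.........:.......:.....::::..:...
229 %%%%%%%%%%%%%%%%%%%%%%%#-:::........................:-------::--------:::::::::.........:::::::::::::...
232 %%%%%%%%%%%%%%%%%%%%%%%#-:::::---------------:---:-::------------------=====--:::--:..:::..:::::.::::...
235 %%%%%%%%%%%%%%%%%%%%%%%#-:::::::---:------:--::::::::--------------=----==++*#%@@@@@@#+=--:----::::--:..
238 %%%%%%%%%%%%%%%%%%%%@@%%-:::::::::::::-::::::::::::::::------==+++==--+#@@@@@@%#######%@@@@#-::-------..
241 %%%%%%%%%%%%%%%%##@%%%%%#-::::::::::::::::::::::::::::------------:-#@@%%#***#**###%%***+++**+-:::::-:..
```

The bar's lower edge is at row ~206 and the wing's at ~231, which matches lift 0.012: the bar is down on the barrel, straight between the stop blocks. The cartridge is seated.

```bash
python3 -c "
from rig import manip
print(manip.hand_in())"
```

```text
the job is handed in; nothing more can be done
None
```

I handed the job in at about 29 s: the clamp bar was parked, the cartridge was laid into the saddles with its flange in the slot, and the bar was turned back and let down on the barrel. My last camera measurements fit a lift of about 0.012, and I never moved the spool or tape on purpose; the hand-in gave no verdict.

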